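# Shut the disc-ended valve in the bench shutoff box

## Task

Slide the cover plate of the shutoff box all the way aside by pushing its upright bar, then push the valve handle that ends in a round disc fully shut, about a quarter turn clockwise seen from above, until it meets its stop. Leave the other valve handle (the plain straight one) as it is, and leave the spool, the jar and the screwdriver where they are.

Things in the scene. Friction and masses are not known exactly. Their poses are not given: they have to be found in the camera images.
- box: Grey metal shutoff box fixed to the bench, walls 58 mm high; two thin guide rails along its y at x = -115 and 115 mm rise to 68 mm. In its own frame (origin on the bench, z up) it spans x -118 to 118 mm, y -88 to 144 mm. At yaw 0 its x points away from the robot, y to the robot's left. Valve bay at y -80 to 32 mm, hidden by a flat cover at the start; closed deck at y 32 to 144 mm.
- bay (a point): Centre of the valve bay's floor, 6 mm above the bench: the open bay is 220 mm along the box's x by 112 mm along its y. In it stand two small brass ball valves with black lever handles, at box x = -50 and +50 mm, y = 0; which one has the disc-ended handle changes from run to run.
- cover (a joint): Travel in m of the cover plate along the box's +y: about 0 closed over the bay, 0.105 at its stop, slid over the deck with the bay open. It cannot lift. It stays where it is left; pushing takes about 3 N. Plate 222 mm (box x) by 111 mm (box y), 4 mm thick, its top 64 mm above the bench.
- push_bar (a point): Centre of the upright steel bar on the cover plate: 100 mm long along the box's x, 10 mm thick along the box's y, 22 mm high (64 to 86 mm above the bench; this point is 75 mm above the bench). Near the cover's -y edge, with free space on its -y side. Moves with the cover. Axes as the box's.
- disc_handle (a joint): Angle in rad of the disc-ended handle: 0 open (the handle points along the box's -y, in line with its pipe), 1.571 shut at its stop (it points along the box's -x, across the pipe). Grows clockwise seen from above. Starts between 0 and 0.35 and stays where it is left; about 0.1 N m turns it (2.5 N at the disc).
- disc_end (a point): Centre of the round disc at the end of the handle to be shut: 32 mm diameter, 12 mm thick, axis vertical, 38 to 50 mm above the bench, centre 42 mm from the pivot and 44 mm above the bench. Hidden under the cover at the start. The brass valve body and pipe beneath are all lower than 32 mm.
- disc_pivot (a point): Point on the vertical turning axis of the disc-ended handle, 44 mm above the bench; a hub of 14 mm diameter is there, joined to the disc by a 10 mm wide, 10 mm high bar whose top is 48 mm above the bench.
- plain_end (a point): Tip of the other handle, which must be left as it is: a plain straight bar 10 mm wide and 10 mm high with no disc, 56 mm from its pivot to this tip, at the same height and in the other valve; it starts 0 to 0.35 rad from pointing along the box's -y, turned clockwise.
- plain_pivot (a point): Point on the vertical turning axis of the plain handle, 44 mm above the bench; hub 14 mm in diameter. The two pivots are 100 mm apart along the box's x.
- spool: Loose grey solder spool standing on its flange on the bench, 64 mm in diameter, 45 mm high, origin at the centre of its underside. Leave alone.
- jar: Loose amber flux jar with white cap, 48 mm in diameter, 60 mm high, origin at the centre of its underside. Leave alone.
- driver: Loose screwdriver, 160 mm long, lying on the bench in front of the box. Leave alone.

How it is judged:
On the way, in this order (a step that is already met when the one before it is completed fails the run):
1. the cover is slid fully aside (value of joint cover above 0.095 m), for 0.2 s.
2. the disc-ended handle is pushed shut (value of joint disc_handle above 1.45 rad), for 0.2 s.
At the end, for the whole second after the job is handed in: Cover within 10 mm of its fully open stop, disc-ended handle within 0.12 rad (7 degrees) of its shut stop and at rest, plain handle's tip within 15 mm and each loose thing within 30 mm of where it began (value of joint cover above 0.095 m and value of joint disc_handle above 1.45 rad and velocity of joint disc_handle between -0.05 and 0.05 rad/s and distance of plain_end from where it was at the start of the episode below 0.015 m and distance of each of spool, jar, driver from where it was at the start of the episode below 0.03 m); the robot touches nothing.
It fails at once if the plain handle is moved (tip over 15 mm) (distance of plain_end from where it was at the start of the episode above 0.015 m).
It fails at once if the spool is lifted, carried or pushed over 30 mm (distance of spool from where it was at the start of the episode above 0.03 m).
It fails at once if the jar is lifted, carried or pushed over 30 mm (distance of jar from where it was at the start of the episode above 0.03 m).
It fails at once if the screwdriver is lifted, carried or pushed over 30 mm (distance of driver from where it was at the start of the episode above 0.03 m).
It also fails if it takes over 40 s, if anything falls off the work surface, if the arm or the gripper's body presses on something with over 40 N, if the wrist force passes 120 N, or if a joint passes its speed limit or range.

## Robot

A 6-joint arm with a two-finger parallel gripper is mounted at the origin on the work surface. World frame = base frame: x ahead of the robot, y to its left, z up, the work surface at z = 0. Lengths are in m, angles in rad, forces in N, time in s.
With the tool pointing down it reaches from about 0.35 to 0.775 m from the base axis. Payload 7.3 kg.
Tool frame: the origin (TCP) lies on the centre line of the jaws, within the pads' length; the fingertips stand 17 mm ahead of it and the grasp point (between the pads) lies 2 mm behind it (robot.tcp_to_tips is the distance from the TCP to the fingertips, in m); z points along the fingers, y is the line along which they close (so a half turn about z gives the same grasp; the last joint's range is limited). The gripper opens to 92 mm and grips with 3 to 60 N. Pads are 19 mm wide; open, the fingers measure 130 mm over their backs; the gripper's body (75 mm by 190 mm) begins 47 mm behind the grasp point.
Start: joints at [-1.333, 0.342, 1.524, -0, 1.275, -0.146], TCP at [0.197, -0.487, 0.244] pointing down, gripper open.
Joint ranges: [-2.53, 2.53], [-0.77, 2.02], [0.04, 2.7], [-1, 4.14], [0.28, 2.66], [-3.11, 3.11]. Speed limits (rad/s): [2.57, 2.57, 3.14, 3.14, 3.14, 3.14].

## Interface

Orientations are given as [roll, pitch, yaw] about the fixed x, y, z axes, in that order (R = Rz(yaw) Ry(pitch) Rx(roll)).
In Python, from cell import robot gives the robot as it stands. The module is installed in compiled form; this text tells all that it offers.
- The arm moves only by the tool carry_out, never from a script. Its argument "commands" is a list of rows, each a list of 3 entries, a list of its own where there are three numbers: the shift along the tool's x, y, z in m, then the turn about the tool's z in rad, then the opening, from 0 (shut) to 1 (fully open). In form: [[[dx, dy, dz], yaw, claw], ...]. A call has 1 to 20 rows; each row shifts and turns the commanded pose from where the row before left it, along the tool's axes as they then stand; what a row does not reach is not made up. A row lasts 1/8 s, in which the tool goes at most 62.5 mm and 10.7 degrees, less where a joint would pass 70% of its speed; a pose out of reach is approached as far as the arm can. A call is refused whole if a number of a shift passes 0.0625 or a number of a turn 0.188, either way. A call with a gripper value outside its range is refused whole. The fingers move at their own pace and stop on an object; "newtons" is the grip in N (left out, the last holds). Time passes only in rows, so rows that do not move let the fingers close. It gives the time, the measured TCP pose, the force, the opening and the grip force at its end, in the units of the state.
- robot.observe(): the state, without advancing time (a new reading comes with each control period).
- robot.read_camera(name): name is "scene" or "top" or "wrist"; returns a dict with "pixels" (400x640x3 uint8, red, green, blue), "fx", "fy", "cx", "cy" (pixels), "view" (4x4, takes a point from world to camera coordinates); the wrist camera has in their place "T_tool_cam" (4x4, takes a point from camera to tool coordinates, whose origin is the TCP and whose axes are the flange's). Camera axes: x right, y up, looking along -z (the intrinsics and any distortion apply to the point x, -y, -z); pixel columns grow to the right and rows downward; lengths in m; the calibration is good to about 2 mm. A picture is of the moment at which its call begins: read the wrist's pose just before it. There is no depth.
- robot.hand_in(): hands the job in; it is judged then, once.
Trained networks look in a picture, given as the dict that the camera call returned (one of the last four; its "shot" number tells which), for a name from the list of things; names that differ only in an ending like _2 or _b are one class to them, and where a whole thing is asked for, a point or a joint stands for the part that bears it (a point fixed in the world has none). Each returns a list of dicts, best first, with "p" (0 to 1); they miss things now and then, are a little off and sometimes report something else, mostly with a low value. They report only what shows in the picture. A call takes as long as a camera call.
- robot.find_in(picture, name): "at" ([column, row] in pixels, amid what is visible of it).
- robot.tip_of(picture, name): "at" ([column, row] in pixels: a listed point, or the origin of a listed thing).
The state is a dict: "time": time; "qpos": joint angles; "qvel": joint speeds; "joint_efforts": joint torques, N m; "tool_pos": TCP position; "tool_rot": TCP orientation; "contact_force": force on the tool from outside, world axes, zero at the start; "torque": the same for the moment, N m; "opening": finger opening in m; "grip_force": force on a finger pad.
Only numpy, scipy, OpenCV 4.12 (cv2) and the standard library are available. Lean on these libraries where they do the work, as an engineer would, in place of code of your own. Each camera call takes 0.05 s, during which the arm holds its last target. There are 200 camera calls.

## Working session

There is one attempt and no reset: what is moved stays moved. The work goes in short steps, Python scripts to look and compute and a tool call to move; the robot and the scene stay as the last step left them, time stands still between calls to the robot, and variables do not carry over. Pictures are saved under pics/ and viewed, at most 10 in all, crops included, and the job is handed in when it is done.

Besides the shell and the picture viewer there is one more tool, called after "Request:" as name(argument=value, ...) on one line, values as JSON. carry_out: Moves the arm, as the interface text tells. Its arguments: {"type":"object","properties":{"commands":{"type":"array"},"newtons":{"type":"number"}},"required":["commands"]}

```bash
mkdir -p pics
cat > h.py <<'E'
import numpy as np, cv2
from cell import robot
from scipy.spatial.transform import Rotation as R
def ray(p,at,st=None):
    d=np.array([(at[0]-p['cx'])/p['fx'],-(at[1]-p['cy'])/p['fy'],-1.0])
    T=np.linalg.inv(p['view']) if 'view' in p else pose(st)@p['T_tool_cam']
    return T[:3,3],T[:3,:3]@d
def pose(st):
    T=np.eye(4);T[:3,3]=st['tool_pos'];r=np.array(st['tool_rot'])
    T[:3,:3]=r if r.shape==(3,3) else R.from_euler('xyz',r).as_matrix();return T
def atz(p,at,z,st=None):
    o,d=ray(p,at,st);return o+d*(z-o[2])/d[2]
def save(p,n): cv2.imwrite('pics/'+n,cv2.cvtColor(p['pixels'],cv2.COLOR_RGB2BGR))
E
python3 - <<'E'
from h import *
s=robot.observe();print(s)
for c in ('top','scene'):
    p=robot.read_camera(c);save(p,c+'0.png');print(c,[k for k in p if k!='pixels'])
    for n,z in (('push_bar',.075),('bay',.006),('box',0),('spool',0),('jar',0),('driver',.01)):
        for f in (robot.tip_of,robot.find_in):
            r=f(p,n)[:1]
            for q in r: print(n,f.__name__,round(q['p'],2),np.round(q['at']),np.round(atz(p,q['at'],z),3))
E
```

```text
{'time': 0.0, 'qpos': array([-1.33302496e+00,  3.42714979e-01,  1.52500033e+00, -1.85949983e-05,
        1.27538624e+00, -1.45991727e-01]), 'qvel': array([-1.26070641e-03, -5.97503515e-04,  2.52268990e-03, -2.51124217e-04,
        6.55550056e-04,  6.78072723e-05]), 'joint_efforts': array([ 3.84647910e-05, -4.31238055e+01, -2.44224715e+01,  7.17138383e-02,
        5.57273731e-02, -1.25656666e-04]), 'tool_pos': array([ 0.19649782, -0.48644005,  0.24305478]), 'tool_rot': array([-3.14009722e+00, -2.01912741e-04,  3.83768373e-01]), 'contact_force': array([-0.34142838,  0.80736308, -0.35491932]), 'torque': array([-0.0259589 ,  0.03988166, -0.04894895]), 'grip_force': 0.0, 'opening': 0.0922286222207065}
top ['fx', 'fy', 'cx', 'cy', 'view', 'shot']
push_bar call 0.67 [361. 182.] [ 0.596 -0.029  0.075]
push_bar call 0.98 [343. 192.] [0.574 0.012 0.075]
bay call 0.59 [322. 193.] [0.583 0.057 0.006]
box call 0.55 [329. 197.] [0.574 0.04  0.   ]
box call 0.72 [322. 197.] [0.574 0.057 0.   ]
spool call 0.74 [235. 224.] [0.506 0.26  0.   ]
spool call 0.6 [233. 222.] [0.511 0.266 0.   ]
jar call 0.95 [400. 156.] [ 0.68  -0.133  0.   ]
jar call 0.73 [404. 152.] [ 0.69  -0.142  0.   ]
driver call 0.9 [338. 266.] [0.411 0.019 0.01 ]
driver call 0.85 [348. 264.] [ 0.415 -0.005  0.01 ]
scene ['fx', 'fy', 'cx', 'cy', 'view', 'shot']
push_bar call 0.62 [278. 221.] [ 0.599 -0.023  0.075]
push_bar call 0.63 [300. 219.] [0.607 0.015 0.075]
bay call 0.6 [294. 233.] [0.584 0.01  0.006]
bay call 0.88 [314. 218.] [0.564 0.055 0.006]
box call 0.77 [303. 232.] [0.583 0.027 0.   ]
box call 0.78 [314. 217.] [0.557 0.058 0.   ]
spool call 0.89 [393. 178.] [0.512 0.251 0.   ]
spool call 0.97 [396. 169.] [0.491 0.267 0.   ]
jar call 0.57 [228. 303.] [ 0.682 -0.137  0.   ]
jar call 0.73 [222. 296.] [ 0.664 -0.144  0.   ]
driver call 0.78 [272. 169.] [0.416 0.013 0.01 ]
driver call 0.61 [251. 173.] [ 0.412 -0.031  0.01 ]
```

View pics/top0.png

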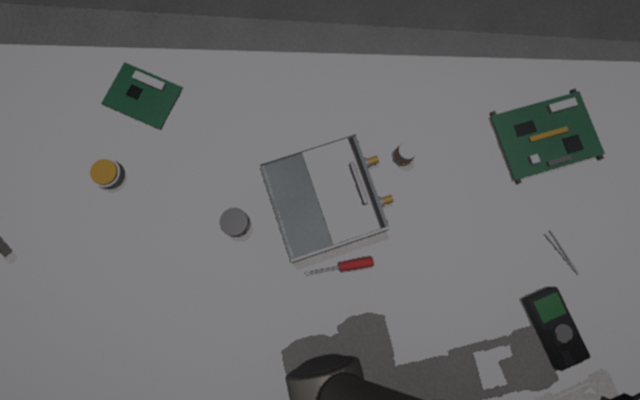

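View pics/scene0.png

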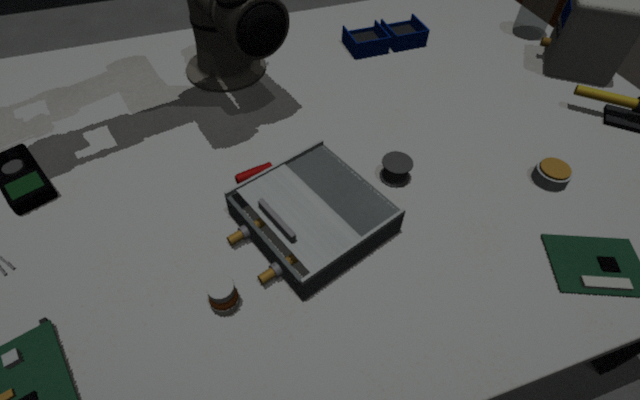

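Run:
```python
from h import *
p=robot.read_camera('top')
px=[(355,137),(387,229),(292,262),(262,165)]
B=np.array([(.118,-.088),(-.118,-.088),(-.118,.144),(.118,.144)])
W=np.array([atz(p,q,.066)[:2] for q in px]);print(W.round(3))
b=B-B.mean(0);w=W-W.mean(0)
yaw=np.arctan2((b[:,0]*w[:,1]-b[:,1]*w[:,0]).sum(),(b*w).sum());c,s=np.cos(yaw),np.sin(yaw);Rz=np.array([[c,-s],[s,c]])
o=W.mean(0)-Rz@B.mean(0);print('yaw',yaw,'o',o,'resid',((W-o)@Rz-B).round(4))
for q in [(351,163),(367,203),(359,183)]: print('bar',((atz(p,q,.086)[:2]-o)@Rz).round(3))
for q in [(-.0,-.1),(0,-.095)]: print(q,(o+Rz@q).round(3))
```

```text
[[ 0.704 -0.016]
 [ 0.493 -0.087]
 [ 0.418  0.122]
 [ 0.634  0.195]]
yaw 0.3292646717746551 o [0.57132151 0.02688516] resid [[-0.0061  0.0045]
 [ 0.007   0.0054]
 [ 0.0036 -0.0045]
 [-0.0045 -0.0054]]
bar [ 0.052 -0.051]
bar [-0.044 -0.056]
bar [ 0.004 -0.054]
(-0.0, -0.1) [ 0.604 -0.068]
(0, -0.095) [ 0.602 -0.063]
```

Request:
carry_out(commands=[[[0.0381,-0.0168,0],0,0],[[0.0381,-0.0168,0],0,0],[[0.0381,-0.0168,0],0,0],[[0.0381,-0.0168,0],0,0],[[0.0381,-0.0168,0],0,0],[[0.0381,-0.0168,0],0,0],[[0.0381,-0.0168,0],0,0],[[0.0381,-0.0168,0],0,0],[[0.0381,-0.0168,0],0,0],[[0.0381,-0.0168,0],0,0],[[0.0381,-0.0168,0],0,0],[[0.0381,-0.0168,0],0,0],[[0.0381,-0.0168,0],0,0],[[0.0381,-0.0168,0],0,0]], newtons=20)

```text
time: 3.1
tool_pos: [0.604, -0.0679, 0.2437]
tool_rot: [3.141, 0.0, 0.384]
contact_force: [0.2, -0.7, 0.4]
opening: 0.0009
grip_force: 0.0
```

Request:
carry_out(commands=[[[0,0,0],-0.1683,0],[[0,0,0],-0.1683,0],[[0,0,0],-0.1683,0],[[0,0,0],-0.1683,0],[[0,0,0],-0.1683,0],[[0,0,0],-0.1683,0],[[0,0,0],-0.1683,0],[[0,0,0],-0.1683,0],[[0,0,0],-0.1683,0],[[0,0,0],0,0],[[0,0,0],0,0]])

```text
time: 4.47
tool_pos: [0.6031, -0.069, 0.2437]
tool_rot: [-3.142, 0.0, 1.895]
contact_force: [0.1, -0.3, -0.4]
opening: 0.0004
grip_force: 0.0
```

Run:
```python
from h import *
s=robot.observe();p=robot.read_camera('wrist');save(p,'w1.png');print(s['time'],s['tool_pos'],s['tool_rot'],s['opening'])
for f in (robot.tip_of,robot.find_in):
    for q in f(p,'push_bar')[:2]: print(q['p'],q['at'],atz(p,q['at'],.075,s))
```

```text
4.475 [ 0.60313464 -0.06899685  0.24366873] [-3.14152628e+00  5.17608029e-05  1.89527744e+00] 0.0004389701941155097
0.92 [328.5, 153.1] [ 0.59480765 -0.0281541   0.075     ]
0.96 [328.5, 106.2] [0.57923614 0.01726633 0.075     ]
0.31 [328.8, 86.2] [0.57331383 0.03547824 0.075     ]
```

View pics/w1.png

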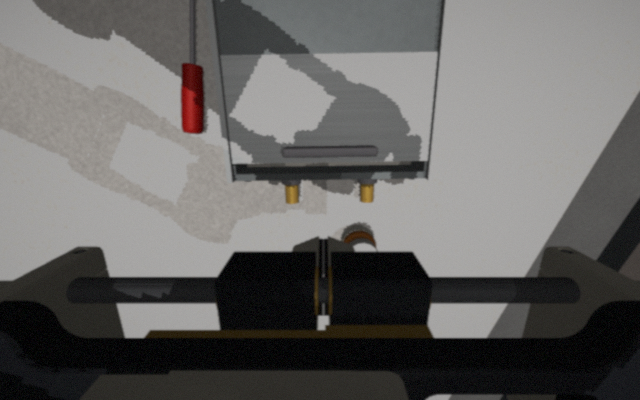

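Request:
carry_out(commands=[[[0,0,0.04],0,0],[[0,0,0.04],0,0],[[0,0,0.04],0,0],[[0,0,0.02],0,0],[[0,0,0.0165],0,0],[[0,0,0],0,0]])

```text
time: 5.38
tool_pos: [0.6026, -0.0689, 0.0863]
tool_rot: [-3.14, -0.001, 1.898]
contact_force: [-0.4, -0.2, 0.3]
opening: 0.0005
grip_force: 0.0
```

Request:
carry_out(commands=[[[0.01,0,0],0,0],[[0.01,0,0],0,0],[[0.01,0,0],0,0],[[0.01,0,0],0,0],[[0.01,0,0],0,0],[[0.01,0,0],0,0],[[0.01,0,0],0,0],[[0.01,0,0],0,0],[[0.01,0,0],0,0],[[0.01,0,0],0,0],[[0.01,0,0],0,0],[[0.01,0,0],0,0],[[0,0,0],0,0]])

```text
time: 7.0
tool_pos: [0.565, 0.0425, 0.0871]
tool_rot: [-3.141, 0.005, 1.9]
contact_force: [0.6, -14.0, 0.3]
opening: 0.0006
grip_force: 7.2
```

Request:
carry_out(commands=[[[0.003,0,0],0,0],[[0.002,0,0],0,0],[[0,0,0],0,0],[[0,0,0],0,0]])

```text
time: 7.5
tool_pos: [0.5649, 0.0428, 0.0873]
tool_rot: [3.141, 0.011, 1.899]
contact_force: [5.8, -32.6, -2.3]
opening: 0.0009
grip_force: 16.3
```

Request:
carry_out(commands=[[[-0.015,0,0],0,0],[[-0.02,0,0],0,0],[[-0.03,0,-0.04],0,0],[[-0.03,0,-0.05],0,0],[[-0.03,0,-0.05],0,0],[[0,0,0],0,0],[[0,0,0],0,0]])

```text
time: 8.38
tool_pos: [0.6026, -0.0686, 0.2263]
tool_rot: [-3.141, -0.001, 1.898]
contact_force: [0.0, 0.5, -0.9]
opening: 0.0003
grip_force: 0.0
```

Run:
```python
from h import *
s=robot.observe();p=robot.read_camera('wrist');print(s['time'],s['tool_pos'],s['tool_rot'])
im=cv2.cvtColor(p['pixels'],cv2.COLOR_RGB2BGR)
cv2.imwrite('pics/w2.png',cv2.resize(im[0:260,160:500],None,fx=2.3,fy=2.3,interpolation=cv2.INTER_CUBIC))
for n,z in (('disc_end',.05),('disc_pivot',.048),('plain_end',.049),('plain_pivot',.049),('push_bar',.075)):
    for q in robot.tip_of(p,n)[:2]: print(n,round(q['p'],2),np.round(q['at']),atz(p,q['at'],z,s).round(4))
```

```text
8.375 [ 0.60263972 -0.06862256  0.22630803] [-3.14056362e+00 -1.37923685e-03  1.89841888e+00]
disc_end 0.71 [360. 244.] [ 0.6672 -0.1208  0.05  ]
disc_end 0.69 [279. 136.] [ 0.5376 -0.0287  0.05  ]
disc_pivot 0.86 [283. 100.] [0.5303 0.0079 0.048 ]
plain_end 0.77 [372. 150.] [ 0.6396 -0.01    0.049 ]
plain_pivot 0.66 [374.  99.] [0.6219 0.0405 0.049 ]
push_bar 0.83 [329.  60.] [0.5648 0.0558 0.075 ]
```

View pics/w2.png

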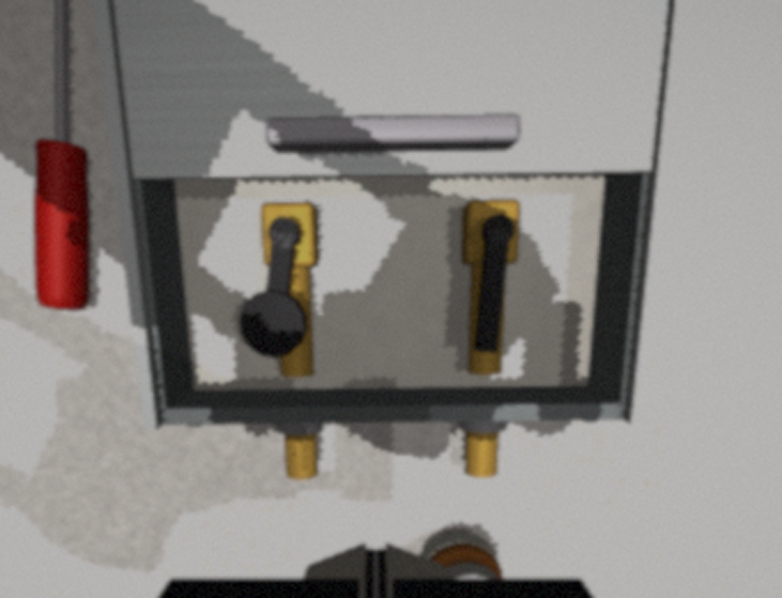

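Request:
carry_out(commands=[[[0.0233,-0.0031,0],0,0],[[0.0233,-0.0032,0],0,0],[[0,0,0.04],0,0],[[0,0,0.04],0,0],[[0,0,0],0,0],[[0,0,0.035],0,0],[[0,0,0.025],0,0],[[0,0,0.015],0,0],[[0,0,0.015],0,0],[[0,0,0],0,0]])

```text
time: 9.93
tool_pos: [0.582, -0.0268, 0.0569]
tool_rot: [-3.141, -0.0, 1.899]
contact_force: [-0.0, -0.7, 0.1]
opening: 0.0005
grip_force: 0.0
```

Run:
```python
from h import *
s=robot.observe();p=robot.read_camera('top');print(s['time'],s['tool_pos'],s['tool_rot'])
P=np.array([.5295,.0085]);y=.329;Rz=np.array([[np.cos(y),-np.sin(y)],[np.sin(y),np.cos(y)]])
print('rel P mm',((s['tool_pos'][:2]-P)@Rz*1e3).round(1))
prev=None
for th in np.arange(.15,1.75,.12):
    q=np.array([-42*np.sin(th)+16*np.cos(th)+19,-42*np.cos(th)-16*np.sin(th)-9.5])
    print(round(th,2),q.round(1),None if prev is None else ('dx,dy tool',[round(q[1]-prev[1],1),round(q[0]-prev[0],1)]));prev=q
im=cv2.cvtColor(p['pixels'],cv2.COLOR_RGB2BGR)
cv2.imwrite('pics/t2.png',cv2.resize(im[110:290,230:430],None,fx=3,fy=3,interpolation=cv2.INTER_CUBIC))
```

```text
9.925 [ 0.5819671  -0.02683523  0.0568787 ] [-3.14074192e+00 -3.87531607e-04  1.89852127e+00]
rel P mm [ 38.2 -50.4]
0.15 [ 28.5 -53.4] None
0.27 [ 23.2 -54.2] ('dx,dy tool', [np.float64(-0.8), np.float64(-5.3)])
0.39 [ 17.8 -54.4] ('dx,dy tool', [np.float64(-0.2), np.float64(-5.4)])
0.51 [ 12.5 -54. ] ('dx,dy tool', [np.float64(0.5), np.float64(-5.4)])
0.63 [  7.2 -52.9] ('dx,dy tool', [np.float64(1.1), np.float64(-5.3)])
0.75 [  2.1 -51.1] ('dx,dy tool', [np.float64(1.7), np.float64(-5.1)])
0.87 [ -2.8 -48.8] ('dx,dy tool', [np.float64(2.3), np.float64(-4.9)])
0.99 [ -7.3 -45.9] ('dx,dy tool', [np.float64(2.9), np.float64(-4.5)])
1.11 [-11.5 -42.5] ('dx,dy tool', [np.float64(3.4), np.float64(-4.2)])
1.23 [-15.2 -38.6] ('dx,dy tool', [np.float64(3.9), np.float64(-3.7)])
1.35 [-18.5 -34.3] ('dx,dy tool', [np.float64(4.3), np.float64(-3.2)])
1.47 [-21.2 -29.6] ('dx,dy tool', [np.float64(4.7), np.float64(-2.7)])
1.59 [-23.3 -24.7] ('dx,dy tool', [np.float64(5.0), np.float64(-2.1)])
1.71 [-24.8 -19.5] ('dx,dy tool', [np.float64(5.2), np.float64(-1.5)])
```

View pics/t2.png

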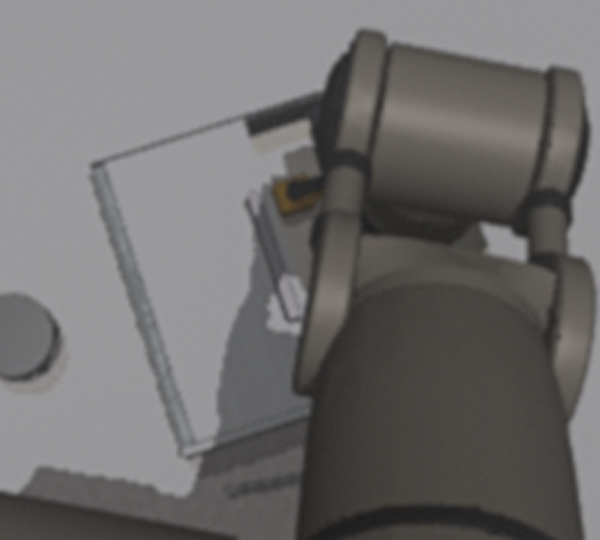

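Request:
carry_out(commands=[[[-0.001,-0.01,0],0,0],[[-0.001,-0.01,0],0,0],[[-0.001,-0.0055,0],0,0],[[0.0005,-0.0053,0],0,0],[[0.0015,-0.0051,0],0,0],[[0.0023,-0.0049,0],0,0],[[0.0029,-0.0045,0],0,0],[[0,0,0],0,0]])

```text
time: 10.98
tool_pos: [0.5374, -0.0376, 0.0573]
tool_rot: [-3.141, 0.0, 1.899]
contact_force: [1.2, -2.7, 3.1]
opening: 0.0004
grip_force: 1.7
```

Request:
carry_out(commands=[[[0.0034,-0.0042,0],0,0],[[0.0039,-0.0037,0],0,0],[[0.0043,-0.0032,0],0,0],[[0.0047,-0.0027,0],0,0],[[0,0,0],0,0]])

```text
time: 11.6
tool_pos: [0.5188, -0.0259, 0.057]
tool_rot: [-3.14, -0.001, 1.899]
contact_force: [-0.2, -3.1, 1.1]
opening: 0.0006
grip_force: 1.0
```

Request:
carry_out(commands=[[[0.004,-0.002,0],0,0],[[0.003,-0.001,0],0,0],[[0,0,0],0,0],[[0,0,0],0,0]])

```text
time: 12.1
tool_pos: [0.5155, -0.022, 0.0573]
tool_rot: [3.14, 0.003, 1.899]
contact_force: [3.4, -10.0, 0.3]
opening: 0.0002
grip_force: 4.4
```

Request:
carry_out(commands=[[[0.003,0,0],0,0],[[0,0,0],0,0],[[0,0,0],0,0]])

```text
time: 12.48
tool_pos: [0.5159, -0.0203, 0.0579]
tool_rot: [3.138, 0.005, 1.899]
contact_force: [5.0, -14.0, 1.1]
opening: 0.0005
grip_force: 6.4
```

Request:
carry_out(commands=[[[-0.01,0.002,0],0,0],[[-0.01,0.005,0],0,0],[[0,0,-0.03],0,0],[[0,0,-0.05],0,0],[[-0.02,0,-0.05],0,0],[[-0.03,0,-0.04],0,0],[[0,0,0],0,0],[[0,0,0],0,0]])

```text
time: 13.48
tool_pos: [0.542, -0.0815, 0.2259]
tool_rot: [-3.14, -0.002, 1.898]
contact_force: [-0.7, 0.1, -1.2]
opening: 0.0003
grip_force: 0.0
```

Run:
```python
from h import *
s=robot.observe();p=robot.read_camera('wrist');print(s['time'],s['tool_pos'],s['tool_rot'],s['contact_force'])
im=cv2.cvtColor(p['pixels'],cv2.COLOR_RGB2BGR)
cv2.imwrite('pics/w3.png',cv2.resize(im[0:260,160:500],None,fx=2.3,fy=2.3,interpolation=cv2.INTER_CUBIC))
```

```text
13.475 [ 0.54195712 -0.08146977  0.22591475] [-3.13962032e+00 -2.04675475e-03  1.89828467e+00] [-0.67859483  0.09213666 -1.16248161]
```

View pics/w3.png

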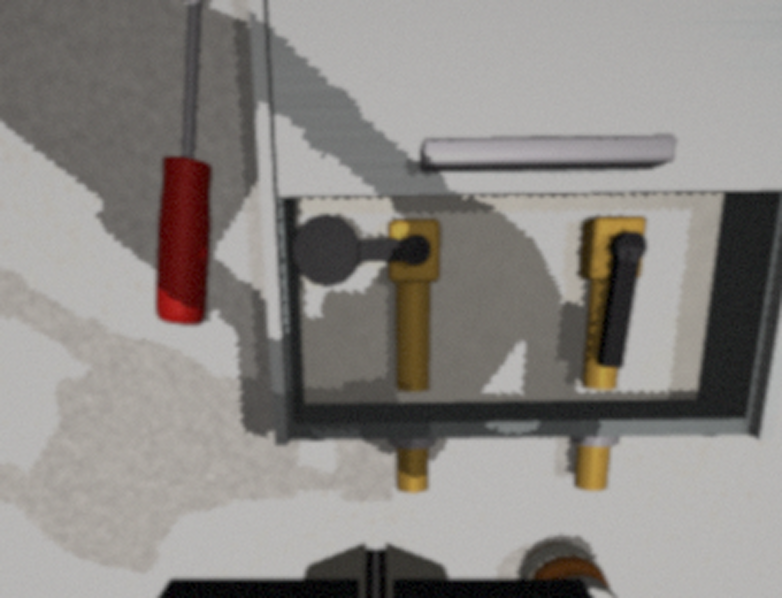

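The disc (327,249) is level with its hub (412,248), so that handle is straight across its pipe. The cover is over the deck, and the plain handle still points along its pipe.

```bash
python3 -c "
from cell import robot
print(robot.hand_in())"
```

```text
the job is handed in; nothing more can be done
None
```

The cover is slid to its stop and the disc-ended handle is pushed shut against its stop; the plain handle, spool, jar and screwdriver were not touched, and the job is handed in (no verdict was returned).

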